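Post a dead battery pack through the sprung flap of the collection box

ROBOT

A 6-joint arm with a two-finger parallel gripper is mounted at the origin on the work surface. World frame = base frame: x ahead of the robot, y to its left, z up, the work surface at z = 0. Lengths are in m, angles in rad, forces in N, time in s.
With the tool pointing down it reaches from about 0.3 to 0.875 m from the base axis. Payload 6.4 kg.
Tool frame: the origin (TCP) lies midway between the tips of the shut fingers; the grasp point (between the pads) lies 19 mm behind it; z points along the fingers, y is the line along which they close (so a half turn about z gives the same grasp; the last joint's range is limited). The gripper opens to 85 mm and grips with 20 to 120 N. Pads are 22 mm wide; open, the fingers measure 114 mm over their backs; the gripper's body (76 mm by 85 mm) begins 54 mm behind the grasp point. The pads swing forward as they close: fully open they stand 13 mm farther back than shut.
Start: joints at [-0.206, 0.181, 1.607, -0, 1.354, -0.206], TCP at [0.575, 0, 0.231] pointing down, gripper open.
Joint ranges: [-2.99, 2.99], [-0.89, 2.07], [0.3, 2.58], [-1.14, 4.28], [0, 2.63], [-3.12, 3.12]. Speed limits (rad/s): [2.57, 2.57, 3.01, 3.14, 3.14, 3.14].

INTERFACE

Orientations are given as a unit quaternion [w, x, y, z].
In Python, from bench import sensors, vision, ctrl gives the robot as it stands.
- The arm moves only by the tool carry_out, never from a script. Its argument "deltas" is text: rows parted by semicolons, each of 7 numbers parted by spaces: the shift along the tool's x, y, z in mm, then the turn, a rotation vector about the tool's x, y, z in rad, then the closure, from 0 (fully open) to 1 (shut). In form: tx ty tz ax ay az claw; .... A call has 1 to 12 rows; each row is the pose to reach, as a shift and turn from the pose commanded when the call began, along the tool's axes at that moment; what a row does not reach only later rows make up. A row lasts 1/8 s, in which the tool goes at most 62.5 mm and 10.7 degrees, less where a joint would pass 70% of its speed; a pose out of reach is approached as far as the arm can. A call with a gripper value outside its range is refused whole. The fingers move at their own pace and stop on an object; the grip force is fixed at half the most. Time passes only in rows, so rows that repeat a pose let the fingers close. It gives the time, the measured TCP pose, the force, the opening and the grip force at its end, in the units of the state.
- sensors.get_obs(): the state, without advancing time (a new reading comes with each control period).
- vision.camera(name): name is "scene" or "side" or "wrist"; returns the picture (400x640x3 uint8, blue, green, red); there is no depth.
- vision.camera_model(name): a dict with "K" (3x3 intrinsics, pixels), "extrinsics" (4x4, takes a point from world to camera coordinates); the wrist camera has in their place "hand_eye" (4x4, takes a point from camera to tool coordinates, whose origin is the TCP and whose axes are the flange's). Camera axes: x right, y down, z forward; pixel columns grow to the right and rows downward; lengths in m; the calibration is good to about 2 mm. A picture is of the moment at which its call begins: read the wrist's pose just before it. camera_model takes no time and is no camera call.
- ctrl.hand_in(): hands the job in; it is judged then, once.
The state is a dict: "time_s": time; "q": joint angles; "dq": joint speeds; "joint_efforts": joint torques, N m; "eef_pos": TCP position; "eef_rot": TCP orientation; "wrist_force": force on the tool from outside, world axes, zero at the start; "torque": the same for the moment, N m; "opening": opening from 0.0 (shut) to 1.0 (fully open); "grasp_force": force on a finger pad.
Only numpy, scipy, OpenCV 4.12 (cv2) and the standard library are available. Lean on these libraries where they do the work, as an engineer would, in place of code of your own. Each camera call takes 0.05 s, during which the arm holds its last target. There are 200 camera calls.

TASK

Someone has left the multimeter on the feed tray of the battery collection box: lay it face up on the black rubber mat first. Then put the dead battery pack lengthwise on the feed tray and push it through the sprung flap until it has dropped wholly inside and the flap has swung shut behind it. Leave the bottle, the dish, the bit case and the screwdriver where they are, and do not push the multimeter into the box.

Things in the scene. Friction and masses are not known exactly. Their poses are not given: they have to be found in the camera images.
- battery_box: Grey steel battery collection box, fixed, 386 x 112 x 165 mm (x, y, z). Origin at bench level on its middle line, in the plane of the gate's front face. Its x axis is the feeding direction, z up: feed tray at x = -166 to 0 mm, then the gate, then the bin up to x = 220 mm with 6 mm clear plastic sides and a clear roof.
- tray (a point): Middle of the feed tray's flat top, at x = -83 mm in the box's frame, 60 mm above the bench; axes as the box. The tray is the top of a solid pedestal, 100 mm wide between two side rims 8 mm high and 6 mm thick, which run along x; its outer end (x = -166 mm) is open. The flat top runs on through the gate and ends at x = 6 mm.
- gate (a point): Middle of the gate's sill, at x = 0 in the box's frame, 60 mm above the bench; axes as the box. The opening is 100 mm wide and 80 mm high above the tray; over it is a header 14 mm thick (along x) up to 160 mm above the bench.
- bin (a point): Middle of the bin's floor, at x = 110 mm in the box's frame, 22 mm above the bench; axes as the box. The bin is 100 mm wide and spans x = 6 to 214 mm. Its floor is 38 mm lower than the tray: a pack pushed over the edge tips nose-down, and once its tail is over the edge too it drops flat, clear of the flap's sweep.
- flap (a joint): Angle of the steel flap in the gate: 0 = hanging shut, grows as it swings in towards the bin, at most 1.4 rad; it cannot swing outward. Hinge along the top of the opening, 136 mm above the bench, 3 mm behind the gate's front; flap 94 mm wide, 4 mm thick, reaching 74 mm down to 2 mm above the tray. A spring shuts it: 0.05 N m shut, 0.2 N m at 1 rad (1 to 3 N on an item).
- flap_edge (a point): Middle of the flap's lower free edge, 74 mm from the hinge line.
- pack: Dead battery pack: a black plastic slab with a white label on top, 150 x 50 x 30 mm (x, y, z), about 0.35 kg. Origin at the centre of its underside, x along its length, z up. It starts lying flat on the bench. Either end may go first.
- meter: Multimeter: a grey plastic body with a screen and a round dial on its face, 130 x 60 x 34 mm (x, y, z; the dial rises 6 mm more), about 0.3 kg. Origin at the centre of its back, x along its length, z out of its face. It starts lying face up on the feed tray of the box.
- mat: Black rubber mat fixed on the bench, 180 x 110 x 2 mm (x, y, z), flat. Origin at the centre of its underside, z up. The multimeter goes here.
- alcohol: White plastic bottle standing on the bench, 70 mm across, 190 mm tall; origin at the centre of its foot. Leave alone.
- dish: Shallow steel dish, 110 mm across, 30 mm tall; origin at the centre of its foot. Leave alone.
- bit_case: Flat black case of screw bits, 90 x 130 x 22 mm (x, y, z) plus bits standing 10 mm proud; origin at the centre of its underside. Leave alone.
- screwdriver: Screwdriver lying on the bench along its x axis, handle towards its -x, under 40 mm tall. Leave alone.
There are look-alikes about, which are no part of the job. Leave any green or red look-alike of the pack alone.

How it is judged:
On the way, in this order (a step that is already met when the one before it is completed fails the run):
1. the multimeter lies face up on the mat, let go (x of meter in the frame of mat between -0.08 and 0.08 m and y of meter in the frame of mat between -0.05 and 0.05 m and z of meter in the frame of mat below 0.008 m and angle between meter's own z axis and vertical below 0.1 rad and contact force between the fingers and meter below 0.1 N and linear speed of meter below 0.03 m/s), for 0.2 s.
2. the pack's front end has pushed the flap open (value of joint flap above 0.4 rad and x of pack in the frame of battery_box above -0.06 m), for 0.05 s.
At the end, for the whole second after the job is handed in: The pack rests wholly inside the bin (its centre 70 to 150 mm behind the gate's front, its origin under 75 mm above the bench), the flap hangs shut (within 0.06 rad), and the multimeter rests face up with its middle over the mat, level within 0.1 rad (x of meter in the frame of mat between -0.08 and 0.08 m and y of meter in the frame of mat between -0.05 and 0.05 m and z of meter in the frame of mat below 0.008 m and angle between meter's own z axis and vertical below 0.1 rad and x of pack in the frame of battery_box between 0.07 and 0.15 m and y of pack in the frame of battery_box between -0.05 and 0.05 m and z of pack in the frame of battery_box between 0 and 0.075 m and value of joint flap below 0.06 rad and linear speed of each of pack, meter below 0.02 m/s); the robot touches nothing.
It fails at once if the bottle, dish, bit case or screwdriver is moved more than 40 mm (distance of any of alcohol, dish, bit_case, screwdriver from where it was at the start of the episode above 0.04 m).
It fails at once if the bottle is tipped (angle between alcohol's own z axis and vertical above 0.35 rad).
It fails at once if the multimeter is pushed into the box (x of meter in the frame of battery_box between -0.02 and 0.2 m and y of meter in the frame of battery_box between -0.05 and 0.05 m and z of meter in the frame of battery_box below 0.12 m).
It also fails if it takes over 54 s, if anything falls off the work surface, if the arm or the gripper's body presses on something with over 40 N, if the wrist force passes 120 N, or if a joint passes its speed limit or range.

## Working session

There is one attempt and no reset: what is moved stays moved. The work goes in short steps, Python scripts to look and compute and a tool call to move; the robot and the scene stay as the last step left them, time stands still between calls to the robot, and variables do not carry over. Pictures are saved under pics/ and viewed, at most 15 in all, crops included, and the job is handed in when it is done.

Besides the shell and the picture viewer there is one more tool, called after "Request:" as name(argument=value, ...), one argument or row to a line, values as JSON. carry_out: Moves the arm, as the interface text tells. Its arguments: {"type":"object","properties":{"deltas":{"type":"string"}},"required":["deltas"]}

```bash
mkdir -p pics; cat > h.py <<'E'
import numpy as np, cv2
from bench import sensors, vision, ctrl
from scipy.spatial.transform import Rotation as R
def shot(n,f):
    o=sensors.get_obs(); im=vision.camera(n); cv2.imwrite('pics/'+f,im); return o,im
def T_tool(o):
    w,x,y,z=o['eef_rot']; T=np.eye(4); T[:3,:3]=R.from_quat([x,y,z,w]).as_matrix(); T[:3,3]=o['eef_pos']; return T
def ray(name,px,z,o=None):
    m=vision.camera_model(name); K=np.array(m['K'])
    C=np.linalg.inv(np.array(m['extrinsics'])) if name!='wrist' else T_tool(o)@np.array(m['hand_eye'])
    out=[]
    for u,v in px:
        d=C[:3,:3]@np.linalg.solve(K,[u,v,1]); c=C[:3,3]; out.append(c+d*(z-c[2])/d[2])
    return np.array(out)
E
python3 - <<'E'
from h import *
o,a=shot('scene','s1.png'); _,b=shot('side','d1.png'); o,c=shot('wrist','w1.png')
print(o); 
for n in('scene','side'):print(np.linalg.inv(np.array(vision.camera_model(n)['extrinsics'])).round(3))
print(vision.camera_model('wrist'))
E
```

```text
{'time_s': 0.1, 'q': array([-2.06318079e-01,  1.81461502e-01,  1.60789528e+00, -3.81050811e-06,
        1.35381101e+00, -2.06323492e-01]), 'dq': array([ 0.00026535, -0.00155274, -0.00247231,  0.00069269,  0.00132126,
       -0.00146433]), 'joint_efforts': array([-2.02498759e-04, -4.45872438e+01, -3.52238703e+01, -4.27332343e-04,
        4.16999465e-03,  3.20961749e-05]), 'eef_pos': array([5.74506892e-01, 1.09103211e-04, 2.30483348e-01]), 'eef_rot': array([-6.58153613e-04,  7.07104357e-01,  7.07108767e-01, -4.32556740e-04]), 'wrist_force': array([-0.22923429, -0.35654264,  0.13657946]), 'torque': array([ 0.02039083, -0.05161644, -0.02034165]), 'grasp_force': 0.0, 'opening': 0.99761479750597}
[[-0.836  0.305 -0.456  0.999]
 [ 0.548  0.5   -0.671  0.586]
 [ 0.023 -0.811 -0.585  0.71 ]
 [ 0.     0.     0.     1.   ]]
[[ 0.842 -0.301  0.448  0.011]
 [-0.539 -0.429  0.725 -0.956]
 [-0.026 -0.852 -0.524  0.743]
 [ 0.     0.     0.     1.   ]]
{'K': array([[285.5073506 ,   0.        , 319.20495791],
       [  0.        , 285.5073506 , 201.86875998],
       [  0.        ,   0.        ,   1.        ]]), 'hand_eye': array([[ 2.42659592e-04, -9.62991814e-01, -2.69530531e-01,
         6.87791366e-02],
       [ 9.99999774e-01,  4.02855136e-04, -5.39036006e-04,
         1.65050436e-04],
       [ 6.27669020e-04, -2.69530339e-01,  9.62991694e-01,
        -1.43193464e-01],
       [ 0.00000000e+00,  0.00000000e+00,  0.00000000e+00,
         1.00000000e+00]])}
```

View pics/s1.png

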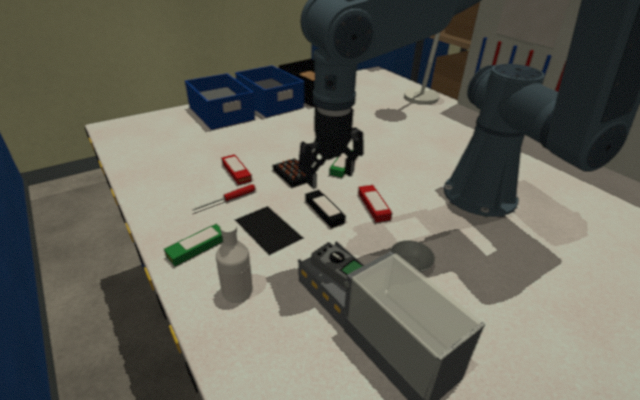

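View pics/d1.png

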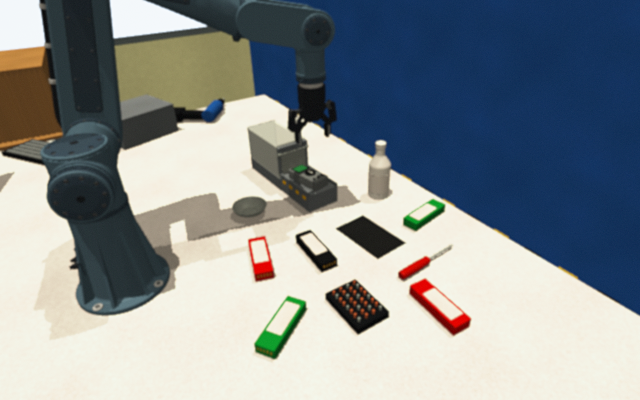

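The scene shows the box at about (390,310) with the meter on its tray at (335,255). The black pack is at (325,208), the mat at (268,229), the bottle at (233,270) and the dish at (412,255). The side view shows the same layout. I'll enlarge crops of both.

```bash
python3 - <<'E'
from h import *
a=cv2.imread('pics/s1.png')[180:400,230:490]; b=cv2.imread('pics/d1.png')[110:280,230:430]
cv2.imwrite('pics/s1c.png',cv2.resize(a,None,fx=2.7,fy=2.7,interpolation=2)); cv2.imwrite('pics/d1c.png',cv2.resize(b,None,fx=3.5,fy=3.5,interpolation=2))
print(ray('scene',[(236,218),(267,208),(302,237),(272,252)],.002),ray('scene',[(325,208)],.03),ray('scene',[(335,255)],.1), ray('side',[(368,217),(404,240),(374,256),(338,235)],.002),ray('side',[(316,250)],.03))
E
```

```text
[[ 0.68941048 -0.28501184  0.002     ]
 [ 0.59405078 -0.28169637  0.002     ]
 [ 0.57436472 -0.11818331  0.002     ]
 [ 0.66909659 -0.10845058  0.002     ]] [[ 0.47191848 -0.16271449  0.03      ]] [[0.60316742 0.06833104 0.1       ]] [[ 0.68720368 -0.12380907  0.002     ]
 [ 0.70038654 -0.27178102  0.002     ]
 [ 0.58701874 -0.27873356  0.002     ]
 [ 0.55992213 -0.14672985  0.002     ]] [[ 0.45384942 -0.19837873  0.03      ]]
```

View pics/s1c.png

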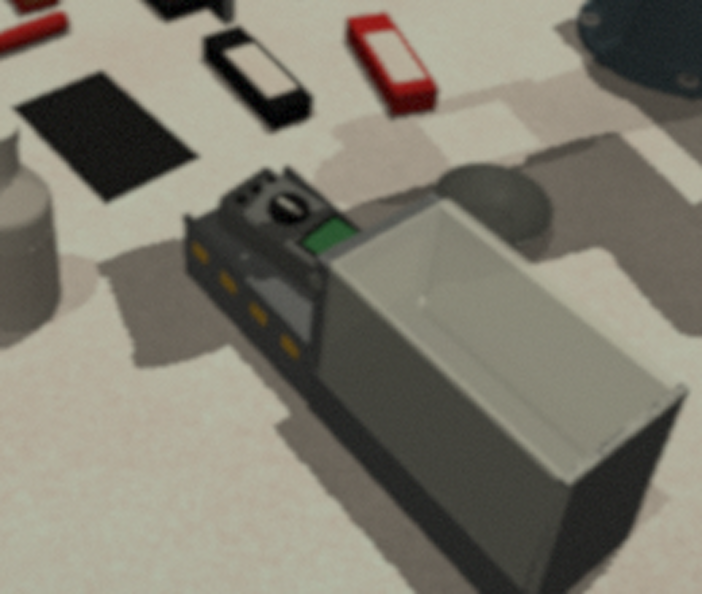

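View pics/d1c.png

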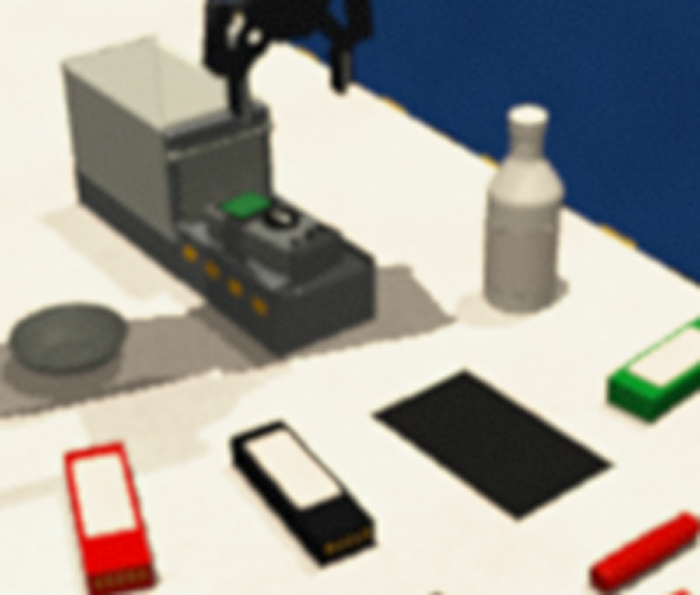

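View pics/w1.png

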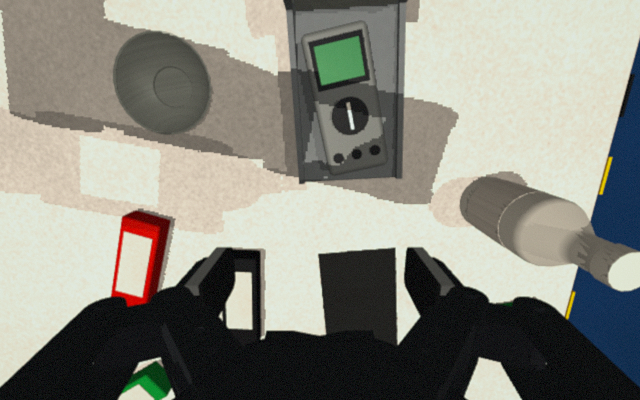

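The crops show the pack's ends, and the meter turned slightly on the tray. The wrist view shows the tray end at (302,182)-(402,178), the meter's face centre near (346,97), and the mat's near edge at (319,254)-(395,248).

```bash
python3 - <<'E'
from h import *
o=sensors.get_obs()
s=lambda l:[(230+u/2.7,180+v/2.7) for u,v in l]; d=lambda l:[(230+u/3.5,110+v/3.5) for u,v in l]
p=lambda n,x:print(n,(x*1000).round().astype(int).tolist(), 'mean',(x.mean(0)*1000).round())
p('tray w',ray('wrist',[(302,182),(402,178),(404,8),(289,10)],.068,o))
p('meter w',ray('wrist',[(303,35),(365,22),(386,163),(333,174)],.094,o))
p('mat s',ray('scene',s([(14,107),(101,72),(197,156),(107,202)]),.002))
p('mat d',ray('side',d([(372,414),(464,371),(612,464),(519,518)]),.002))
p('mat w',ray('wrist',[(319,254),(395,248)],.002,o))
p('pack s',ray('scene',s([(205,40),(241,30),(311,97),(272,113)]),.03))
p('pack d',ray('side',d([(232,437),(282,421),(374,527),(322,546)]),.03))
p('bottle s',ray('scene',s([(20,320)]),0)); p('bottle d',ray('side',d([(522,300)]),0))
p('dish w',ray('wrist',[(163,82)],.03,o))
p('box s',ray('scene',s([(325,255),(443,198),(686,388),(572,487)]),.16))
p('box d',ray('side',d([(170,160),(272,124)]),.16)); p('tray d',ray('side',d([(285,325),(375,262)]),.068))
E
```

```text
tray w [[556, 6, 68], [664, 10, 68], [654, 171, 68], [546, 170, 68]] mean [605.  89.  68.]
meter w [[560, 142, 94], [614, 152, 94], [640, 30, 94], [588, 19, 94]] mean [600.  86.  94.]
mat s [[694, -279, 2], [590, -287, 2], [574, -114, 2], [679, -102, 2]] mean [ 634. -196.    2.]
mat d [[574, -117, 2], [677, -110, 2], [694, -282, 2], [591, -292, 2]] mean [ 634. -200.    2.]
mat w [[574, -112, 2], [681, -103, 2]] mean [ 628. -108.    2.]
pack s [[484, -246, 30], [440, -242, 30], [445, -104, 30], [493, -103, 30]] mean [ 465. -173.   30.]
pack d [[443, -111, 30], [488, -115, 30], [476, -265, 30], [433, -261, 30]] mean [ 460. -188.   30.]
bottle s [[805, -16, 0]] mean [805. -16.   0.]
bottle d [[796, -45, 0]] mean [796. -45.   0.]
dish w [[399, 112, 30]] mean [399. 112.  30.]
box s [[648, 177, 160], [540, 177, 160], [527, 385, 160], [637, 394, 160]] mean [588. 283. 160.]
box d [[521, 122, 160], [634, 133, 160]] mean [577. 128. 160.]
tray d [[535, -45, 68], [657, -2, 68]] mean [596. -23.  68.]
```

Request:
carry_out(
  deltas="45 13 20 0 0 -0.11 0; 86 25 40 0 0 -0.22 0; 86 25 40 0 0 -0.22 0; 86 25 40 0 0 -0.22 0; 86 25 40 0 0 -0.22 0",
)

```text
time_s: 0.78
eef_pos: [0.6003, 0.085, 0.192]
eef_rot: [0.001, 0.626, 0.78, 0.0]
wrist_force: [-0.0, 1.1, -0.6]
opening: 1.0
grasp_force: 0.0
```

```bash
python3 - <<'E'
from h import *
o,c=shot('wrist','w2.png'); print(o['eef_pos'],o['eef_rot'],o['dq'].round(3))
E
```

```text
[0.60033196 0.08503842 0.1919992 ] [5.11589322e-04 6.25821434e-01 7.79966169e-01 2.15007975e-04] [-0.007 -0.005  0.     0.001  0.001 -0.001]
```

View pics/w2.png

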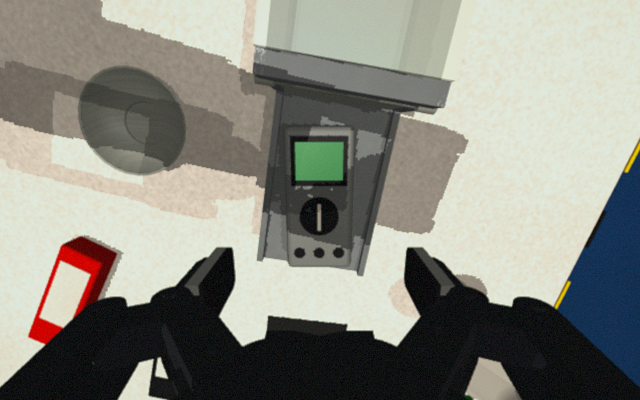

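The meter now lies straight in the view, with face corners (286,128), (354,126), (352,266) and (287,266). The tray's outer end runs from (258,260) to (364,275), and the gate ends of the rims are at (278,88) and (399,110).

```bash
python3 - <<'E'
from h import *
o=sensors.get_obs()
p=lambda n,x:print(n,(x*1000).round().astype(int).tolist(), 'mean',(x.mean(0)*1000).round())
p('meter w',ray('wrist',[(286,128),(354,126),(352,266),(287,266)],.094,o))
p('dial',ray('wrist',[(319,216)],.1,o))
p('tray w',ray('wrist',[(258,260),(364,275),(399,110),(278,88)],.068,o))
p('hdr',ray('wrist',[(253,75),(448,108)],.16,o))
E
```

```text
meter w [[560, 142, 94], [614, 155, 94], [644, 32, 94], [584, 19, 94]] mean [601.  87.  94.]
dial [[603, 75, 100]] mean [603.  75. 100.]
tray w [[554, 5, 68], [665, 12, 68], [653, 178, 68], [544, 172, 68]] mean [604.  92.  68.]
hdr [[543, 169, 160], [657, 176, 160]] mean [600. 173. 160.]
```

Request:
carry_out(
  deltas="2 0 50 0 0 0 0; 2 0 100 0 0 0 0; 2 0 128 0 0 0 0; 2 0 128 0 0 0 0; 2 0 128 0 0 0 1; 2 0 128 0 0 0 1; 2 0 128 0 0 0 1; 2 0 128 0 0 0 1; 2 0 128 0 0 0 1",
)

```text
time_s: 1.95
eef_pos: [0.6014, 0.0877, 0.0659]
eef_rot: [0.002, 0.625, 0.78, 0.001]
wrist_force: [-1.1, -1.2, 7.4]
opening: 0.69
grasp_force: 67.8
```

Request:
carry_out(
  deltas="0 0 -30 0 0 0 1; 0 0 -70 0 0 0 1; -40 -4 -80 0 0 0.03 1; -90 -10 -80 0 0 0.06 1; -140 -15 -80 0 0 0.09 1; -190 -21 -80 0 0 0.13 1; -240 -26 -70 0 0 0.13 1; -275 -30 -50 0 0 0.13 1; -286 -31 -30 0 0 0.13 1; -286 -31 -10 0 0 0.13 1; -286 -31 -10 0 0 0.13 1",
)

```text
time_s: 3.32
eef_pos: [0.6298, -0.1954, 0.0703]
eef_rot: [-0.003, 0.674, 0.739, -0.001]
wrist_force: [-1.0, -0.4, -3.6]
opening: 0.69
grasp_force: 66.6
```

```bash
python3 - <<'E'
from h import *
o,c=shot('wrist','w3.png'); print(o['eef_pos'],o['eef_rot'],o['wrist_force'],o['dq'].round(3)); shot('side','d3.png')
d=cv2.imread('pics/d3.png')[80:380,220:520]
cv2.imwrite('pics/m3.png',np.hstack([cv2.resize(d,(400,400)),cv2.resize(c[:,120:520],(400,400))]))
E
```

```text
[ 0.62978049 -0.19540213  0.07033312] [-2.92251041e-03  6.74153389e-01  7.38585384e-01 -5.46113952e-04] [-1.04137307 -0.44719789 -3.6112261 ] [ 0.009 -0.032 -0.029 -0.001  0.015 -0.001]
```

View pics/m3.png

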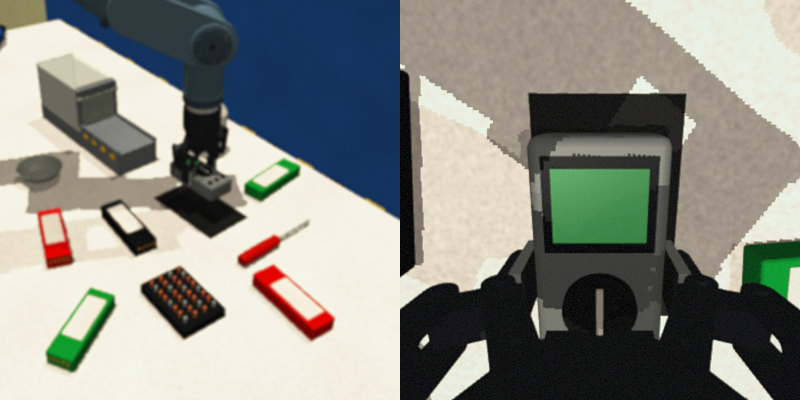

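The meter is held level over the mat, with its screen at (600,205) and the mat beneath it. Next I lower it, release and lift away.

Request:
carry_out(
  deltas="0 0 35 0 0 0 1; 0 0 55 0 0 0 1; 0 0 60 0 0 0 1; 0 0 61 0 0 0 1; 0 0 61 0 0 0 1; 0 0 61 0 0 0 0; 0 0 61 0 0 0 0; 0 0 61 0 0 0 0; 0 0 61 0 0 0 0; 0 0 20 0 0 0 0; 0 0 -40 0 0 0 0; 0 0 -100 0 0 0 0",
)

```text
time_s: 4.92
eef_pos: [0.6314, -0.1978, 0.1746]
eef_rot: [-0.0, 0.675, 0.738, -0.0]
wrist_force: [0.8, -0.8, -0.1]
opening: 1.003
grasp_force: 0.0
```

Request:
carry_out(
  deltas="10 -50 -25 0 0 0.05 0; 20 -100 -25 0 0 0.1 0; 33 -150 -25 0 0 0.15 0; 33 -166 -25 0 0 0.15 0; 33 -166 -25 0 0 0.15 0; 33 -166 -25 0 0 0.15 0",
)

```text
time_s: 5.68
eef_pos: [0.4648, -0.1806, 0.1988]
eef_rot: [0.001, 0.728, 0.686, 0.0]
wrist_force: [0.1, 1.4, -0.1]
opening: 0.999
grasp_force: 0.0
```

```bash
python3 - <<'E'
from h import *
o,c=shot('wrist','w4.png'); print(o['eef_pos'],o['eef_rot'],o['dq'].round(3))
E
```

```text
[ 0.46475458 -0.18059777  0.19878429] [7.27364130e-04 7.27942300e-01 6.85637957e-01 2.65150539e-04] [ 0.005  0.011 -0.002 -0.002  0.002  0.001]
```

View pics/w4.png

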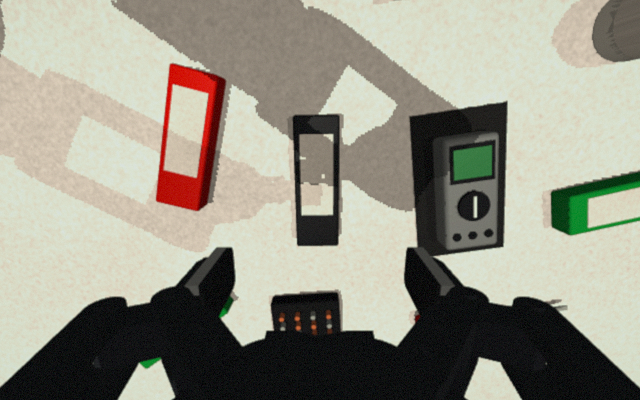

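The meter rests on the mat at (470,190). The pack's top corners are (293,115), (338,115), (338,245) and (298,245).

```bash
python3 - <<'E'
from h import *
o=sensors.get_obs()
x=ray('wrist',[(293,115),(338,115),(338,245),(298,245)],.03,o);print((x*1000).round(),x.mean(0))
T=T_tool(o);print(T[:3,:3].T@(x.mean(0)-T[:3,3])*1000)
E
```

```text
[[ 442. -103.   30.]
 [ 489. -106.   30.]
 [ 483. -253.   30.]
 [ 435. -250.   30.]] [ 0.46228846 -0.17825552  0.03      ]
[  2.1298392   -2.69250004 168.54779577]
```

Request:
carry_out(
  deltas="2 -3 50 0 0 -0.01 0; 2 -3 100 0 0 -0.01 0; 2 -3 150 0 0 -0.01 0; 2 -3 180 0 0 -0.01 0; 2 -3 193 0 0 -0.01 0; 2 -3 193 0 0 -0.01 0; 2 -3 193 0 0 -0.01 1; 2 -3 193 0 0 -0.01 1; 2 -3 193 0 0 -0.01 1; 2 -3 193 0 0 -0.01 1; 2 -3 193 0 0 -0.01 1; 2 -3 193 0 0 -0.01 1",
)

```text
time_s: 7.22
eef_pos: [0.4619, -0.1786, 0.007]
eef_rot: [0.002, 0.725, 0.689, 0.0]
wrist_force: [0.3, 0.1, 6.3]
opening: 0.572
grasp_force: 63.1
```

Request:
carry_out(
  deltas="0 0 -40 0 0 0 1; 0 0 -90 0 0 0 1; 40 20 -110 0 0 -0.03 1; 85 40 -110 0 0 -0.06 1; 130 62 -110 0 0 -0.09 1; 175 83 -110 0 0 -0.112 1; 220 105 -110 0 0 -0.112 1; 255 122 -105 0 0 -0.112 1; 272 129 -95 0 0 -0.112 1; 272 129 -90 0 0 -0.112 1; 272 129 -90 0 0 -0.112 1; 272 129 -90 0 0 -0.112 1",
)

```text
time_s: 8.72
eef_pos: [0.6027, 0.0862, 0.0954]
eef_rot: [0.0, 0.685, 0.728, -0.0]
wrist_force: [0.1, -0.9, -3.4]
opening: 0.573
grasp_force: 65.7
```

```bash
python3 - <<'E'
from h import *
o,c=shot('wrist','w5.png'); print(o['eef_pos'],o['eef_rot'],o['q'])
E
```

```text
[0.60274896 0.0862028  0.09539579] [ 9.85720788e-06  6.85381675e-01  7.28183992e-01 -1.79750836e-04] [-5.24910110e-02  4.04006243e-01  1.61972276e+00 -3.19251011e-04
  1.11808095e+00 -1.12892200e-01]
```

View pics/w5.png

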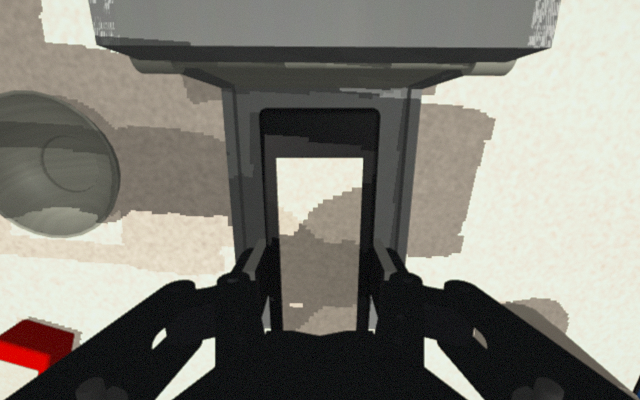

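The pack is centred between the rims and straight, with its nose at (320,108), just short of the gate. I'll lower it, release with a partial opening and lift away.

Request:
carry_out(
  deltas="0 0 15 0 0 0 1; 0 0 25 0 0 0 1; 0 0 27 0 0 0 1; 0 0 27 0 0 0 1; 0 0 27 0 0 0 0.29; 0 0 27 0 0 0 0.29; 0 0 27 0 0 0 0.29; 0 0 10 0 0 0 0.29; 0 0 -30 0 0 0 0.29; 0 0 -80 0 0 0 0.29; 0 0 -110 0 0 0 0.29; 0 0 -110 0 0 0 0.29",
)

```text
time_s: 10.28
eef_pos: [0.6053, 0.0874, 0.2101]
eef_rot: [0.003, 0.685, 0.729, 0.003]
wrist_force: [-0.1, -0.3, -0.5]
opening: 0.711
grasp_force: 0.0
```

Request:
carry_out(
  deltas="-30 0 0 0 0.15 0 0.29; -60 0 0 0 0.3 0 0.29; -90 0 0 0 0.45 0 0.29; -114 0 10 0 0.6 0 0.29; -114 0 20 0 0.75 0 0.29; -114 0 30 0 0.9 0 0.29; -114 0 40 0 0.9 0 0.29; -114 0 40 0 0.9 0 0.29; -114 0 40 0 0.9 0 0.29",
)

```text
time_s: 11.4
eef_pos: [0.6106, -0.0255, 0.1667]
eef_rot: [-0.316, 0.616, 0.657, 0.297]
wrist_force: [-0.6, -0.8, 0.2]
opening: 0.708
grasp_force: 0.0
```

```bash
python3 - <<'E'
from h import *
o=sensors.get_obs(); print(o['q'].round(2)); T=T_tool(o); print(T.round(4))
e=np.array([-.061,.998,0]); g=np.array([.600,.173,0]); r=T[:3,3]-g; print('box x,y', r@e*1000, r@np.array([-.998,-.061,0])*1000)
o,c=shot('wrist','w6.png'); _,d=shot('side','d6.png')
cv2.imwrite('pics/m6.png',np.hstack([cv2.resize(d[90:290,220:420],(400,400)),cv2.resize(c[:,120:520],(400,400))]))
E
```

```text
[-0.59  0.61  1.42  0.68  1.71 -0.77]
[[-0.0413  0.998  -0.0485  0.6106]
 [ 0.6224  0.0637  0.7801 -0.0255]
 [ 0.7816  0.002  -0.6238  0.1667]
 [ 0.      0.      0.      1.    ]]
box x,y -198.7632985635044 1.5316867516135713
```

View pics/m6.png

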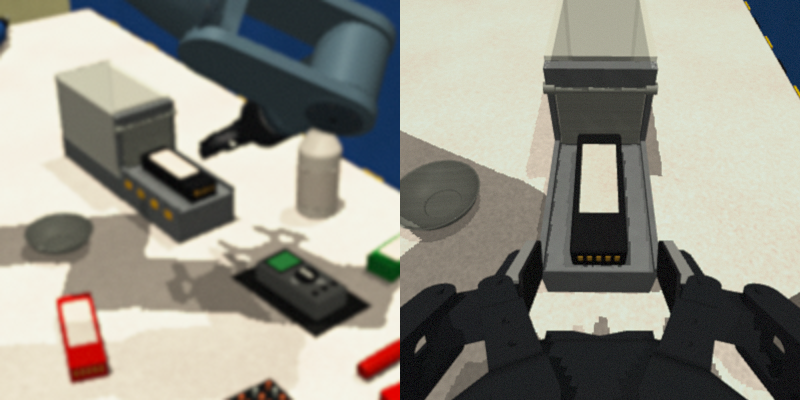

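The pack is straight on the tray and the tilted gripper lines up with its tail at (600,255). I'll descend behind it, straddle the tail and close.

Request:
carry_out(
  deltas="-40 0 32 0 0 0 0.29; -73 0 58 0 0 0 0.29; -73 0 58 0 0 0 0.29; -63 0 71 0 0 0 0.29; -53 0 84 0 0 0 0.29; -43 0 97 0 0 0 0.29; -32 0 110 0 0 0 0.29; -32 0 110 0 0 0 0.29; -32 0 110 0 0 0 1; -32 0 110 0 0 0 1; -32 0 110 0 0 0 1; -32 0 110 0 0 0 1",
)

```text
time_s: 13.0
eef_pos: [0.6061, 0.0396, 0.0722]
eef_rot: [-0.317, 0.617, 0.656, 0.298]
wrist_force: [-1.3, 1.6, 5.3]
opening: 0.576
grasp_force: 63.1
```

Request:
carry_out(
  deltas="2 0 -1 0 0 0 1; 11 0 11 0 0 0 1; 21 0 22 0 0 0 1; 30 0 34 0 0 0 1; 40 0 46 0 0 0 1; 49 0 57 0 0 0 1; 58 0 69 0 0 0 1; 68 0 81 0 0 0 1; 77 0 93 0 0 0 1; 77 0 93 0 0 0 1; 77 0 93 0 0 0 1",
)

```text
time_s: 14.38
eef_pos: [0.5979, 0.1604, 0.074]
eef_rot: [-0.317, 0.617, 0.656, 0.297]
wrist_force: [-2.0, 0.9, -9.3]
opening: 0.573
grasp_force: 63.1
```

```bash
python3 - <<'E'
from h import *
o,c=shot('wrist','w7.png'); print(o['eef_pos'],o['wrist_force']);_,d=shot('side','d7.png'); _,s=shot('scene','s7.png')
cv2.imwrite('pics/m7.png',np.hstack([cv2.resize(d[90:240,220:370],(400,400)),cv2.resize(s[190:400,280:490],(400,400))]))
E
```

```text
[0.59794001 0.16043733 0.0739807 ] [-1.98612458  0.91939819 -9.33182324]
```

View pics/m7.png

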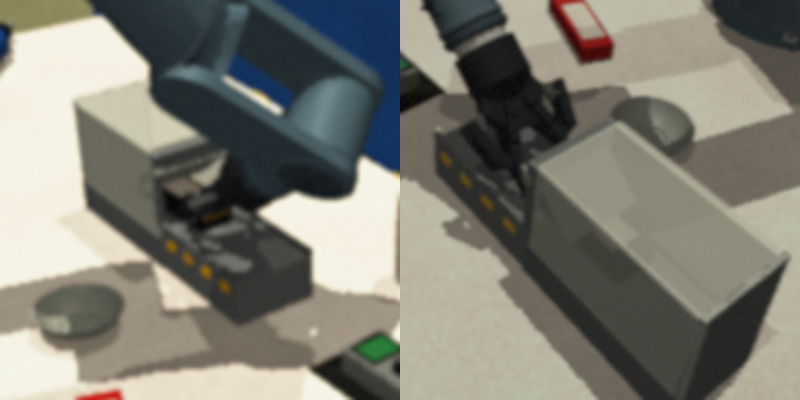

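The pack is gripped and about two thirds through the gate with the flap open, and the fingers are clear of the header. I'll go 30 mm further, release and back out.

Request:
carry_out(
  deltas="9 0 12 0 0 0 1; 19 0 23 0 0 0 1; 19 0 23 0 0 0 1; 19 0 23 0 0 0 0.29; 19 0 23 0 0 0 0.29; 19 0 23 0 0 0 0.29; 9 0 12 0 0 0 0.29; -6 0 -8 0 0 0 0.29; -22 0 -27 0 0 0 0.29; -37 0 -47 0 0 0 0.29; -37 0 -47 0 0 0 1; -37 0 -47 0 0 0 1",
)

```text
time_s: 16.02
eef_pos: [0.6021, 0.1003, 0.0745]
eef_rot: [-0.317, 0.617, 0.656, 0.298]
wrist_force: [-0.4, 0.8, -0.6]
opening: 0.294
grasp_force: 0.0
```

```bash
python3 - <<'E'
from h import *
o,c=shot('wrist','w8.png'); print(o['eef_pos'],o['wrist_force'],o['opening']);_,s=shot('scene','s8.png')
cv2.imwrite('pics/m8.png',np.hstack([cv2.resize(c[:,120:520],(400,400)),cv2.resize(s[190:400,280:490],(400,400))]))
E
```

```text
[0.60212557 0.10032994 0.07452401] [-0.36416699  0.83697222 -0.6479846 ] 0.2944165738554518
```

View pics/m8.png

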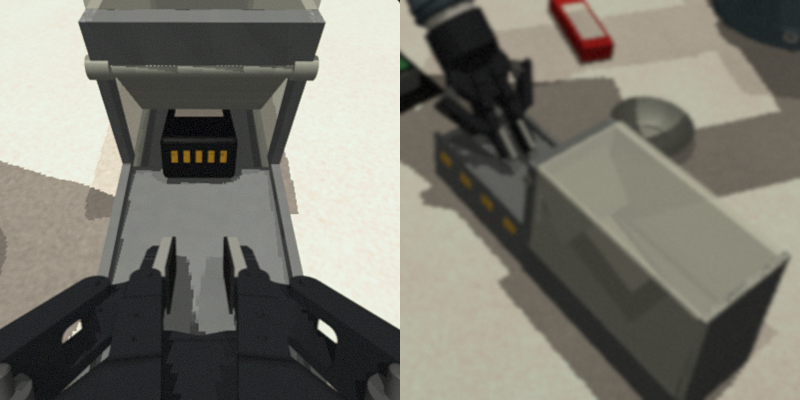

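The pack has tipped nose-down, with its tail still on the sill at (200,160). I'll poke it through with shut fingers, then withdraw.

Request:
carry_out(
  deltas="0 0 0 0 0 0 1; 12 0 16 0 0 0 1; 25 0 31 0 0 0 1; 34 0 43 0 0 0 1; 44 0 55 0 0 0 1; 50 0 63 0 0 0 1; 57 0 71 0 0 0 1; 57 0 71 0 0 0 1; 40 0 50 0 0 0 1; 12 0 16 0 0 0 1; -12 0 -16 0 0 0 1; -12 0 -16 0 0 0 1",
)

```text
time_s: 17.62
eef_pos: [0.6047, 0.0774, 0.0754]
eef_rot: [-0.316, 0.618, 0.655, 0.299]
wrist_force: [0.1, 0.8, 0.3]
opening: 0.002
grasp_force: 0.0
```

```bash
python3 - <<'E'
from h import *
o,c=shot('wrist','w9.png'); print(o['eef_pos'],o['wrist_force'],o['opening']);_,s=shot('scene','s9.png');_,d=shot('side','d9.png')
r=lambda i:cv2.resize(i,(266,266))
cv2.imwrite('pics/m9.png',cv2.resize(np.hstack([r(c[:,120:520]),r(s[190:400,280:490]),r(d[100:300,220:420])]),None,fx=1,fy=1.5))
E
```

```text
[0.60467455 0.07743626 0.0754179 ] [0.0922263  0.83667966 0.29621055] 0.002075385181551109
```

View pics/m9.png

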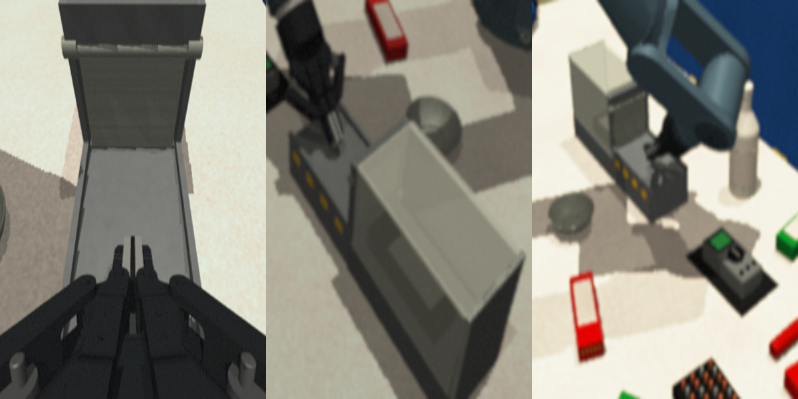

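The flap hangs shut, the pack is inside the bin and the meter is on the mat. I'll lift clear and hand in.

Request:
carry_out(
  deltas="20 0 -30 0 0 0 1; 40 0 -70 0 0 0 1; 40 0 -70 0 0 0 1; 40 0 -70 0 0 0 1; 40 0 -70 0 0 0 1; 40 0 -70 0 0 0 1; 40 0 -70 0 0 0 1; 40 0 -70 0 0 0 1",
)

```text
time_s: 18.77
eef_pos: [0.6052, 0.0508, 0.1497]
eef_rot: [-0.317, 0.617, 0.656, 0.298]
wrist_force: [0.0, -0.6, 0.2]
opening: -0.003
grasp_force: 0.0
```

```bash
python3 -c "
from h import *
print(sensors.get_obs()['eef_pos'],ctrl.hand_in())"
```

```text
the job is handed in; nothing more can be done
[0.60518307 0.05081658 0.14974185] None
```

I handed the job in at about 19 s: in the last pictures the multimeter lies face up on the mat, the dead pack is inside the bin and the flap is shut; the hand-in returned no verdict.

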